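Swing the egg-candling lamp to the front, lock it and fit its shade tube

ROBOT

A 6-joint arm with a two-finger parallel gripper is mounted at the origin on a cart in front of the work surface, level with it; the furniture and walls round the work are solid. World frame = base frame: x ahead of the robot, y to its left, z up, the work surface at z = 0. Lengths are in mm, angles in rad, forces in N, time in s.
With the tool pointing down it reaches from about 300 to 775 mm from the base axis. Payload 14.6 kg.
Tool frame: the origin (TCP) lies midway between the tips of the shut fingers; the grasp point (between the pads) lies 19 mm behind it; y points along the fingers, z is the direction in which the jaws open and shut, and the axes are right-handed (so a half turn about y gives the same grasp; the last joint's range is limited). The gripper opens to 94 mm and grips with 3 to 60 N. Pads are 16 mm wide; open, the fingers measure 119 mm over their backs; the gripper's body (75 mm by 177 mm) begins 78 mm behind the grasp point.
Start: joints at [1.062, 0.3, 1.521, -0, 1.321, -0.067], TCP at [235.158, 497.182, 205.446] pointing down, gripper open.
Joint ranges: [-3.03, 3.03], [-0.79, 2.21], [0.23, 2.52], [-1.04, 4.18], [0, 3.07], [-2.55, 2.55]. Speed limits (rad/s): [2.22, 2.22, 2.57, 3.14, 3.14, 3.14].

INTERFACE

Orientations are given as [roll, pitch, yaw] about the fixed x, y, z axes, in that order (R = Rz(yaw) Ry(pitch) Rx(roll)).
In Python, from cell import manip gives the robot as it stands.
- The arm moves only by the tool play_rows, never from a script. Its argument "series" is a list of rows, each a list of 3 entries, a list of its own where there are three numbers: the shift along the tool's x, y, z in m, then the turn about the tool's y in rad, then the closure, from 0 (fully open) to 1 (shut). In form: [[[dx, dy, dz], twist, grip], ...]. A call has 1 to 20 rows; each row is the pose to reach, as a shift and turn from the pose measured when the call began, along the tool's axes at that moment; what a row does not reach only later rows make up. A row lasts 1/10 s, in which the tool goes at most 50 mm and 8.59 degrees, less where a joint would pass 70% of its speed; a pose out of reach is approached as far as the arm can. A call with a gripper value outside its range is refused whole. The fingers move at their own pace and stop on an object; "squeeze" is the grip in N (left out, the last holds). Time passes only in rows, so rows that repeat a pose let the fingers close. It gives the time, the measured TCP pose, the force and the opening at its end, in the units of the state.
- manip.read_state(): the state, without advancing time (a new reading comes with each control period).
- manip.camera(name): name is "side" or "top"; returns the picture (420x560x3 uint8, red, green, blue); there is no depth.
- manip.camera_params(name): a dict with "K" (3x3 intrinsics, pixels), "rvec" (rotation vector, rad) and "tvec" (3), from world to camera coordinates, as OpenCV has them. Camera axes: x right, y down, z forward; pixel columns grow to the right and rows downward; lengths in mm; the calibration is good to about 2 mm. A picture is of the moment at which its call begins. camera_params takes no time and is no camera call.
- manip.sign_off(): hands the job in, once; it reports no verdict.
The state is a dict: "clock": time; "joints": joint angles; "qd": joint speeds; "effort": joint torques, N m; "eef_pos": TCP position; "eef_rot": TCP orientation; "wrist_force": force on the tool from outside, world axes, zero at the start; "moment": the same for the moment, N m; "finger_gap": finger opening in mm.
Only numpy, scipy, OpenCV 4.12 (cv2) and the standard library are available. Lean on these libraries where they do the work, as an engineer would, in place of code of your own. Each camera call takes 0.05 s, during which the arm holds its last target. There are 200 camera calls.

TASK

Set up the egg-candling lamp: lift its black spring plunger knob, swing the green head round until the outlet faces the red mark on the base, and let the plunger drop fully home in its hole so that the head is locked. Then push the orange shade tube onto the slanting outlet until it sits fully home against the collar, and let go. Leave the other things on the counter where they are.

Things in the scene. Friction and masses are not known exactly. Their poses are not given: they have to be found in the camera images.
- lamp_base: Fixed round grey base with a steel index plate on top, 176 mm across, plate top 44 mm high. Origin at the centre of its underside, on the head's upright turning axis. Its -x points to the red mark, a 14 mm dot on an apron jutting out to 111 mm. In the plate, on a 62 mm radius, are one pin hole (at +x, on the side away from the mark) and a long parking slot, both 14 mm deep. Place and yaw vary.
- lamp_head (a joint): Angle of the green swivel head, rad: 0 = outlet faces the red mark, plunger over its lock hole (0.025 rad play); grows CLOCKWISE seen from above; range -0.3 to 2.0. Starts parked at 1.05 to 1.85, plunger down in the parking slot, which it can leave only with the plunger lifted. Turned by moving the plunger knob along its circle; 0.06 N m of friction.
- plunger (a joint): Height of the spring plunger above home, m: 0 = fully down in hole or slot, 0.014 = resting on the flat plate, 0.020 = top stop. Must be lifted over 0.014 to clear the plate. The spring presses it down with 4 N at home, 8 N at the top.
- knob (a point): Middle of the black plunger knob, on its axis, 106 mm above the counter when home. The knob is an upright cylinder 25 mm in diameter, from 15 mm below to 14 mm above this point, yellow dot on top. It stands on the head 62 mm from the turning axis, on the side away from the outlet, over a steel barrel 27 mm across whose top is 22 mm below this point at home.
- outlet (a point): The lamp's outlet on the head, leaning outward 30 degrees from vertical. Origin at the centre of the collar's flat face (53 mm across), 32 mm from the turning axis and 95 mm above the counter; +z points out along the slanting spigot, y is horizontal. The spigot is an aluminium cylinder 34 mm in diameter, 40 mm long, with a 3 mm chamfer at its tip. Turns with the head.
- seated_mid (a point): Point on the outlet's axis 31 mm out from the collar face: where the shade tube's middle lies when it is fully home.
- shade: Loose orange plastic shade tube, open at both ends and the same either way round: outer diameter 45 mm, inner 37 mm, length 62 mm, 60 g. Origin at the centre of the end it stands on at the start, z along its axis. Stands upright on the counter to the right of the lamp.
- shade_mid (a point): Middle of the shade tube, on its axis, 31 mm from either end.
- steel_cup: Bystander: grey steel cup, 77 mm wide, 101 mm high, left of the lamp.
- egg_goose_f: Bystander: big white egg, 67 mm long, at the left.
- tan_egg: Bystander: tan egg, 51 mm long, at the left.
- ash_scoop: Bystander: small steel scoop with a wooden handle, 199 mm long, at the far left.
- tape_roll: Bystander: roll of brown tape, 96 mm across, 48 mm high, at the right rear.
- soy_bottle: Bystander: little dark bottle with a cream cap, 25 mm wide, 78 mm high, at the right rear.
- pepper_shaker: Bystander: shaker, 41 mm wide, 87 mm high, grey cap, left of the lamp.

How it is judged (in metres and radians):
On the way, in this order (a step that is already met when the one before it is completed fails the run):
1. the plunger is lifted clear of the plate (value of joint plunger above 0.0125 m), for 0.1 s.
2. the outlet faces the red mark and the plunger has dropped home in its hole (value of joint lamp_head between -0.06 and 0.06 rad and value of joint plunger below 0.003 m), for 0.2 s.
3. the shade tube is on the outlet, home against the collar (distance between shade_mid and seated_mid below 0.006 m and angle between the z axis of shade and the z axis of outlet, either way round below 0.12 rad), for 0.2 s.
At the end, for the whole second after the job is handed in: The head is locked with its outlet facing the red mark (joint within 0.06 rad of 0) and the plunger home (within 3 mm); the shade tube sits on the outlet, its middle within 6 mm of its seated place and its axis within 0.12 rad of the outlet's, at rest (all of step 2 and all of step 3 and linear speed of shade below 0.01 m/s); the robot touches nothing.
It fails at once if a bystander is moved by more than 30 mm (distance of any of steel_cup, egg_goose_f, tan_egg, ash_scoop, tape_roll, soy_bottle, pepper_shaker from where it was at the start of the episode above 0.03 m).
It also fails if it takes over 66 s, if anything falls off the work surface, if the arm or the gripper's body presses on something with over 40 N, if the wrist force passes 120 N, or if a joint passes its speed limit or range.

## Working session

There is one attempt and no reset: what is moved stays moved. The work goes in short steps, Python scripts to look and compute and a tool call to move; the robot and the scene stay as the last step left them, time stands still between calls to the robot, and variables do not carry over. Pictures are saved under pics/ and viewed, about 8 in all and at most 12, crops included, and the job is handed in when it is done.

Besides the shell and the picture viewer there is one more tool, called after ">>>" as name(argument=value, ...), one argument or row to a line, values as JSON. play_rows: Moves the arm, as the interface text tells. Its arguments: {"type":"object","properties":{"series":{"type":"array","items":{"type":"array"}},"squeeze":{"type":"number"}},"required":["series"]}

```bash
mkdir -p pics; python3 - <<'E'
from cell import manip
import cv2
for n in("side","top"):
    im=manip.camera(n); cv2.imwrite(f"pics/{n}0.png",im[:,:,::-1]); print(n,manip.camera_params(n))
print(manip.read_state())
E
```

```text
side {'K': array([[502.84414136,   0.        , 284.71903682],
       [  0.        , 502.84414136, 209.88370203],
       [  0.        ,   0.        ,   1.        ]]), 'rvec': array([ 2.13460154, -0.65115676,  0.32369563]), 'tvec': array([-425.5164258 ,  265.45840943, 1049.54357622])}
top {'K': array([[476.48559343,   0.        , 278.5866084 ],
       [  0.        , 476.48559343, 203.66567253],
       [  0.        ,   0.        ,   1.        ]]), 'rvec': array([ 2.1177261, -2.1225635,  0.1831275]), 'tvec': array([  38.01320946,  549.65933004, 1414.74108679])}
{'clock': 0.1, 'joints': array([ 1.06240391e+00,  3.00423428e-01,  1.52150745e+00, -1.23342834e-05,
        1.32071813e+00, -6.65601421e-02]), 'qd': array([ 3.40435434e-05, -1.91495723e-03, -2.16536525e-03,  4.88370828e-04,
       -5.78591927e-04, -1.28917771e-03]), 'effort': array([ 1.45116468e-03, -5.32649839e+01, -3.53285229e+01,  7.09751202e-02,
        2.35537381e-02, -7.11830330e-05]), 'eef_pos': array([235.04844172, 496.98298532, 204.94363134]), 'eef_rot': array([-1.57185114e+00,  5.83383506e-05, -4.41829245e-01]), 'wrist_force': array([ 0.05073661,  0.27453928, -0.13042285]), 'moment': array([ 0.01774865, -0.0121512 ,  0.03351063]), 'finger_gap': 93.88860840567303}
```

View pics/side0.png

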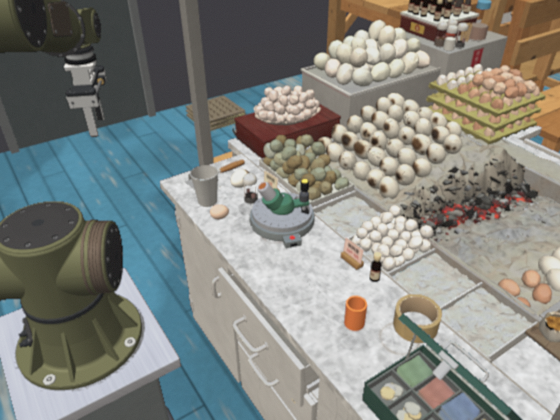

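View pics/top0.png

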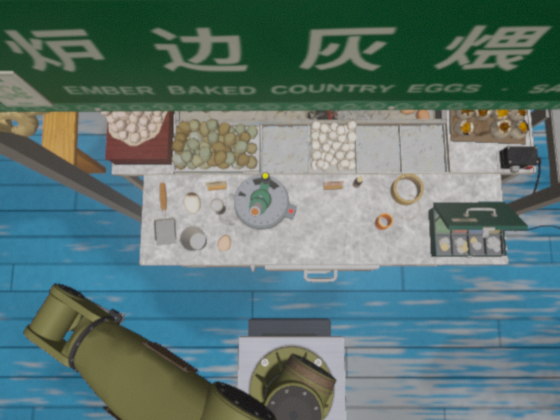

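The side view shows the lamp at about (282,215), the shade at (355,313) and the red mark at (292,238). In the top view the lamp is at (262,202), the knob's yellow dot at (265,177), the red mark at (291,211) and the shade at (384,221). I'll enlarge both.

```bash
python3 - <<'E'
import cv2,numpy as np
s=cv2.imread("pics/side0.png");t=cv2.imread("pics/top0.png")
a=cv2.resize(s[165:255,235:335],None,fx=4,fy=4,interpolation=cv2.INTER_CUBIC)
b=cv2.resize(t[165:255,225:325],None,fx=4,fy=4,interpolation=cv2.INTER_CUBIC)
c=cv2.resize(s[285:345,320:420],None,fx=4,fy=4,interpolation=cv2.INTER_CUBIC)
d=cv2.resize(t[180:240,350:450],None,fx=4,fy=4,interpolation=cv2.INTER_CUBIC)
cv2.imwrite("pics/crop0.png",np.vstack([np.hstack([a,b]),np.hstack([c,d])]))
E
```

```text
(no output)
```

View pics/crop0.png

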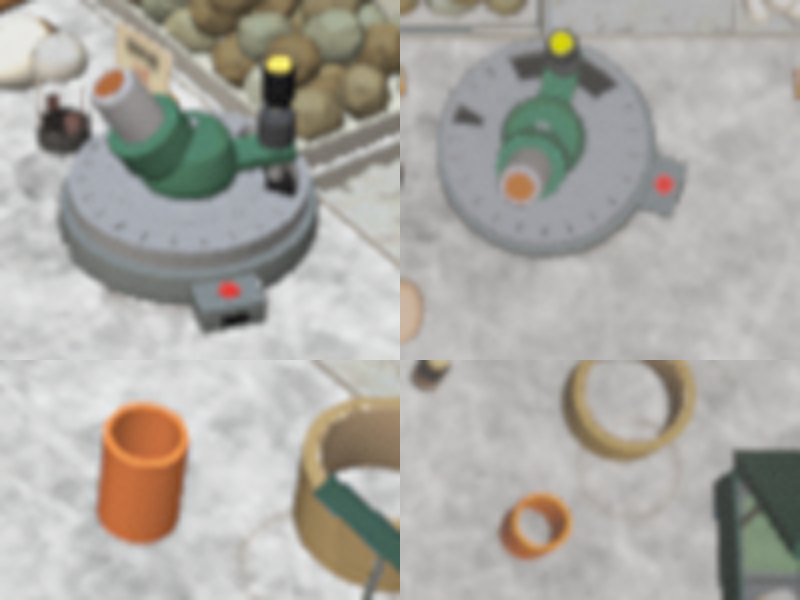

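```bash
cat > h.py <<'E'
import numpy as np,cv2
from scipy.spatial.transform import Rotation as R
from cell import manip
def cam(n):
    p=manip.camera_params(n); return p["K"],cv2.Rodrigues(p["rvec"])[0],p["tvec"]
def tri(s,t):
    P=[K@np.c_[r,v] for K,r,v in (cam("side"),cam("top"))]
    X=cv2.triangulatePoints(P[0],P[1],np.float64(s).reshape(2,1),np.float64(t).reshape(2,1)).ravel(); X=X[:3]/X[3]
    e=[np.round(proj(n,X)-q,1) for n,q in(("side",s),("top",t))]
    return X.round(1),e
def proj(n,X):
    p=manip.camera_params(n); return cv2.projectPoints(np.float64(X).reshape(-1,1,3),p["rvec"],p["tvec"],p["K"],None)[0].reshape(-1,2).squeeze()
def atz(n,uv,z):
    K,r,v=cam(n); d=r.T@np.linalg.inv(K)@np.r_[uv,1]; c=-r.T@v
    return (c+d*(z-c[2])/d[2]).round(1)
E
python3 - <<'E'
from h import *
print("knobtop",tri((304.75,181),(265.25,175.75)))
print("red",tri((292.5,237.5),(291,211)))
print("tip",tri((262.5,185.75),(254.75,211.75)))
print("shadetop",tri((356.5,303.25),(385.25,220.75)), atz("side",(355,323.5),0))
print("base top",atz("top",(261.75,200.25),44),"base side", atz("side",(235+190/4,165+182/4),44))
for n in("side","top"):
    K,r,v=cam(n);print(n,-r.T@v)
E
```

```text
knobtop (array([623.4,  74.5, 117.8]), [array([-0.7,  0.1]), array([ 0.3, -0.6])])
red (array([533. ,  -2.4,  22.5]), [array([-0.5,  0.1]), array([ 0.2, -0.4])])
tip (array([513.4, 104.4, 127.9]), [array([-0.6,  0.1]), array([ 0.3, -0.5])])
shadetop (array([ 496.5, -287.7,   59.5]), [array([-1. ,  0.2]), array([ 0.4, -0.7])]) [ 498.  -291.7    0. ]
base top [561.9  88.9  44. ] base side [560.8  82.3  44. ]
side [ -25.38623525 -804.3100663   839.94938564]
top [ 282.25947761   20.63536432 1491.63215803]
```

Checks: knob top measured at 118 mm (text says 120), spigot tip at 128 mm (130), and knob to tip 114 mm (114), so the points hold. The axis is at about (563,90), the head at about 1.52 rad, and the lock hole lies toward 72°. Next is the approach to the knob.

```bash
cat >> h.py <<'E'
def go(p,twist_to_jaw=None):
    s=manip.read_state(); M=R.from_euler("xyz",s["eef_rot"]).as_matrix()
    jaw=np.degrees(np.arctan2(M[1,2],M[0,2]))
    d=(M.T@(np.float64(p)-s["eef_pos"])/1000).round(4)
    tw=0 if twist_to_jaw is None else round(-np.radians(twist_to_jaw-jaw),3)
    return d.tolist(),tw,"jaw %.1f"%jaw
E
python3 - <<'E'
from h import *
print(go((623.5,74.5,150)),go((623.5,74.5,90)))
E
```

```text
([0.5318, 0.0551, -0.2158], 0, 'jaw 64.7') ([0.5318, 0.1151, -0.2157], 0, 'jaw 64.7')
```

>>> play_rows(
  series=[
    [[0.532,0.0,-0.216],0,0],
    [[0.532,0.0,-0.216],0,0],
    [[0.532,0.0,-0.216],0,0],
    [[0.532,0.0,-0.216],0,0],
    [[0.532,0.0,-0.216],0,0],
    [[0.532,0.0,-0.216],0,0],
    [[0.532,0.0,-0.216],0,0],
    [[0.532,0.0,-0.216],0,0],
    [[0.532,0.0,-0.216],0,0],
    [[0.532,0.0,-0.216],0,0],
    [[0.532,0.0,-0.216],0,0],
    [[0.532,0.0,-0.216],0,0],
    [[0.532,0.0,-0.216],0,0],
    [[0.532,0.03,-0.216],0,0],
    [[0.532,0.055,-0.216],0,0],
    [[0.532,0.055,-0.216],0,0],
  ],
)

```text
clock: 1.7
eef_pos: [621.6, 74.8, 146.6]
eef_rot: [-1.575, 0.006, -0.441]
wrist_force: [0.5, -0.4, -0.2]
finger_gap: 93.9
```

```bash
python3 - <<'E'
from h import *
s=manip.read_state();print(s["clock"],s["eef_pos"],s["joints"].round(2));print(go((623.5,74.5,90)))
a=manip.camera("side")[:,:,::-1];b=manip.camera("top")[:,:,::-1]
f=lambda i:cv2.resize(i,None,fx=4,fy=4,interpolation=cv2.INTER_CUBIC)
cv2.imwrite("pics/c1.png",np.hstack([f(a[130:255,245:345]),f(b[130:255,225:325])]))
E
```

```text
1.7 [621.61614432  74.78110891 146.64809241] [ 0.06  0.52  1.35 -0.    1.28 -1.07]
([0.0021, 0.0566, 0.0008], 0, 'jaw 64.7')
```

View pics/c1.png

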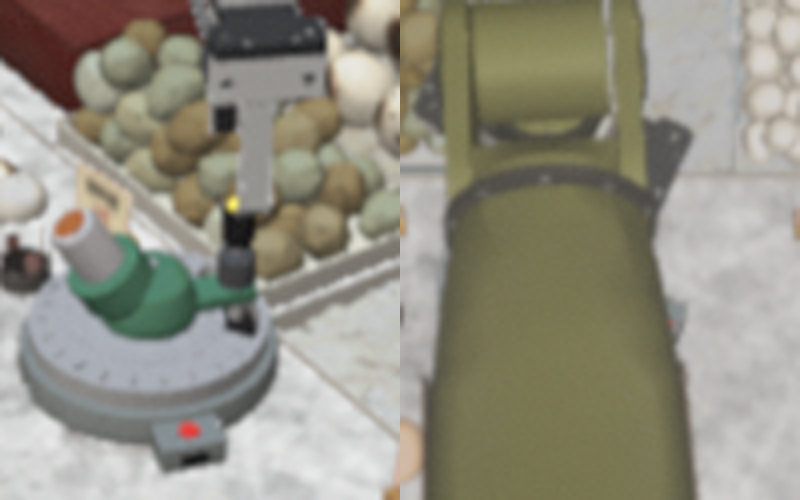

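The side view shows the open fingers straddling the knob, with the near finger at (255,150) and the yellow dot at (233,203). The arm hides the lamp in the top view. Going down to grip now.

>>> play_rows(
  series=[
    [[0.002,0.03,0.001],0,0],
    [[0.002,0.056,0.001],0,0],
    [[0.002,0.056,0.001],0,0],
    [[0.002,0.056,0.001],0,1],
    [[0.002,0.056,0.001],0,1],
    [[0.002,0.056,0.001],0,1],
    [[0.002,0.056,0.001],0,1],
    [[0.002,0.056,0.001],0,1],
    [[0.002,0.056,0.001],0,1],
    [[0.002,0.056,0.001],0,1],
    [[0.002,0.056,0.001],0,1],
  ],
  squeeze=40,
)

```text
clock: 2.9
eef_pos: [625.6, 74.8, 94.8]
eef_rot: [-1.572, 0.0, -0.441]
wrist_force: [-0.2, -0.3, -0.0]
finger_gap: 33.6
```

>>> play_rows(
  series=[
    [[-0.001,0.004,0.0],0,1],
    [[-0.001,0.004,0.0],0,1],
    [[-0.001,0.004,0.0],0,1],
    [[-0.001,0.004,0.0],0,1],
    [[-0.001,0.004,0.0],0,1],
    [[-0.001,0.004,0.0],0,1],
  ],
)

```text
clock: 3.5
eef_pos: [624.7, 75.2, 90.7]
eef_rot: [-1.572, 0.0, -0.441]
wrist_force: [2.8, 1.1, -2.1]
finger_gap: 23.6
```

>>> play_rows(
  series=[
    [[0,-0.006,0.0],0,1],
    [[0,-0.012,0.0],0,1],
    [[0,-0.018,0.0],0,1],
    [[0,-0.018,0.0],0,1],
    [[0,-0.018,0.0],0,1],
  ],
)

```text
clock: 4.0
eef_pos: [624.6, 75.2, 108.3]
eef_rot: [-1.572, 0.0, -0.441]
wrist_force: [4.3, -0.2, -7.8]
finger_gap: 23.9
```

```bash
python3 - <<'E'
from h import *
s=manip.read_state();print(s["clock"],s["eef_pos"],s["wrist_force"],s["finger_gap"])
a=manip.camera("side")[:,:,::-1]
f=lambda i:cv2.resize(i,None,fx=6,fy=6,interpolation=cv2.INTER_CUBIC)
cv2.imwrite("pics/c2.png",f(a[160:250,240:340]))
E
```

```text
4.0 [624.626501    75.19410918 108.34260492] [ 4.25709461 -0.19466953 -7.78041877] 23.86231247402909
```

View pics/c2.png

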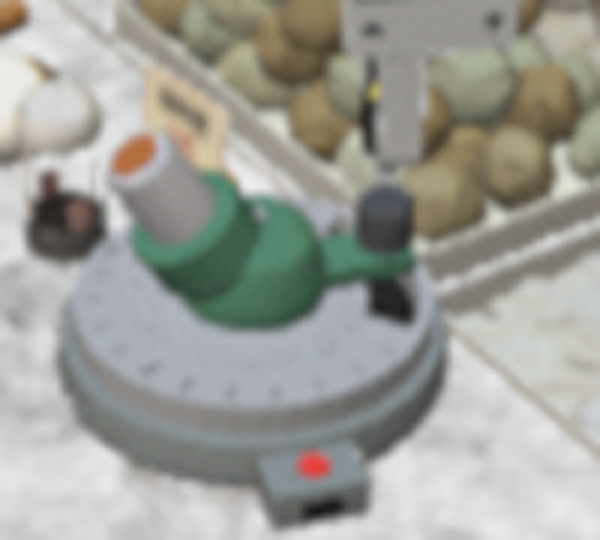

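The knob is up: pulling force 7.8 N matches the spring near the top. Next I work out the swing arc.

```bash
python3 - <<'E'
from h import *
s=manip.read_state(); M=R.from_euler("xyz",s["eef_rot"]).as_matrix()
C=np.array([563.5,90.5]);v=s["eef_pos"][:2]-C
for a in list(range(6,79,6))+[80,82,84,86]:
    w=R.from_euler("z",a,degrees=True).apply(np.r_[v,0])-np.r_[v,0]
    d=M.T@w/1000; print([[round(d[0],4),0,round(d[2],4)],round(-np.radians(a),3),1],end=", ")
E
```

```text
[[np.float64(-0.0016), 0, np.float64(0.0064)], np.float64(-0.105), 1], [[np.float64(-0.0039), 0, np.float64(0.0126)], np.float64(-0.209), 1], [[np.float64(-0.0068), 0, np.float64(0.0185)], np.float64(-0.314), 1], [[np.float64(-0.0103), 0, np.float64(0.0241)], np.float64(-0.419), 1], [[np.float64(-0.0144), 0, np.float64(0.0293)], np.float64(-0.524), 1], [[np.float64(-0.019), 0, np.float64(0.034)], np.float64(-0.628), 1], [[np.float64(-0.0241), 0, np.float64(0.0382)], np.float64(-0.733), 1], [[np.float64(-0.0296), 0, np.float64(0.0419)], np.float64(-0.838), 1], [[np.float64(-0.0354), 0, np.float64(0.0449)], np.float64(-0.942), 1], [[np.float64(-0.0415), 0, np.float64(0.0474)], np.float64(-1.047), 1], [[np.float64(-0.0479), 0, np.float64(0.0492)], np.float64(-1.152), 1], [[np.float64(-0.0544), 0, np.float64(0.0503)], np.float64(-1.257), 1], [[np.float64(-0.0609), 0, np.float64(0.0507)], np.float64(-1.361), 1], [[np.float64(-0.0631), 0, np.float64(0.0507)], np.float64(-1.396), 1], [[np.float64(-0.0653), 0, np.float64(0.0507)], np.float64(-1.431), 1], [[np.float64(-0.0675), 0, np.float64(0.0505)], np.float64(-1.466), 1], [[np.float64(-0.0697), 0, np.float64(0.0503)], np.float64(-1.501), 1],
```

>>> play_rows(
  series=[
    [[-0.0016,0,0.0064],-0.105,1],
    [[-0.004,0,0.0126],-0.209,1],
    [[-0.007,0,0.0185],-0.314,1],
    [[-0.01,0,0.024],-0.419,1],
    [[-0.0145,0,0.029],-0.524,1],
    [[-0.019,0,0.034],-0.628,1],
    [[-0.024,0,0.038],-0.733,1],
    [[-0.0295,0,0.042],-0.838,1],
    [[-0.0355,0,0.045],-0.942,1],
    [[-0.0415,0,0.0475],-1.047,1],
    [[-0.048,0,0.049],-1.152,1],
    [[-0.0545,0,0.0503],-1.257,1],
    [[-0.061,0,0.0507],-1.361,1],
    [[-0.0631,0,0.0507],-1.396,1],
    [[-0.0653,0,0.0507],-1.431,1],
    [[-0.0675,0,0.0505],-1.466,1],
    [[-0.0675,0,0.0505],-1.466,1],
    [[-0.0675,0,0.0505],-1.466,1],
  ],
)

```text
clock: 5.85
eef_pos: [585.6, 151.1, 108.3]
eef_rot: [-1.571, -0.001, 1.026]
wrist_force: [7.6, 9.6, -8.8]
finger_gap: 24.3
```

```bash
python3 - <<'E'
from h import *
s=manip.read_state();print(s["clock"],s["eef_pos"],s["wrist_force"],s["moment"],s["finger_gap"],s["joints"])
v=s["eef_pos"][:2]-[563.5,90.5];print(np.degrees(np.arctan2(v[1],v[0])),np.hypot(*v))
a=manip.camera("side")[:,:,::-1];b=manip.camera("top")[:,:,::-1]
f=lambda i:cv2.resize(i,None,fx=4,fy=4,interpolation=cv2.INTER_CUBIC)
cv2.imwrite("pics/c3.png",np.hstack([f(a[130:255,235:335]),f(b[130:255,225:325])]))
E
```

```text
5.85 [585.55612391 151.1296902  108.34234274] [ 7.62006357  9.60581923 -8.79395056] [ 1.80628439 -1.54407461  0.31437528] 24.29540647844062 [ 1.91538393e-01  5.10661038e-01  1.46106440e+00  1.18016410e-03
  1.16898702e+00 -2.40559808e+00]
70.00941220533596 64.51691200999558
```

View pics/c3.png

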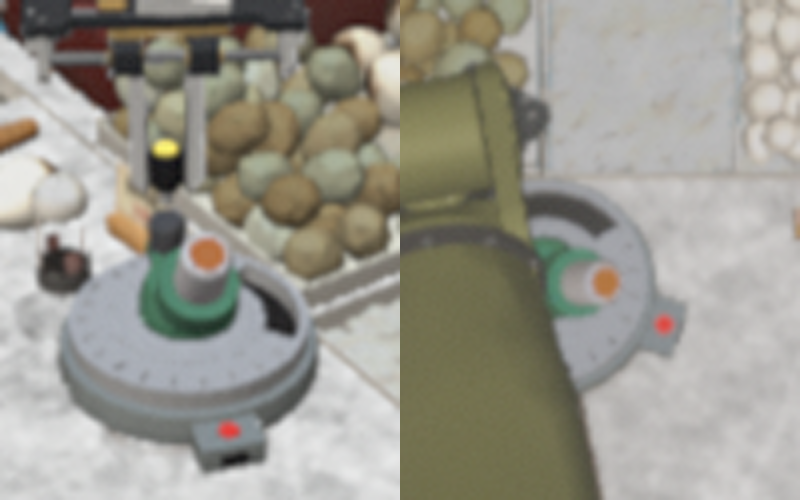

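```bash
python3 - <<'E'
from h import *
ang=lambda v:np.degrees(np.arctan2(v[1],v[0])).round(1)
k=atz("top",(265.25,175.75),120);t0=atz("top",(254.75,211.75),129.6);C=k+62/114*(t0-k)
t=atz("top",(276.25,200.75),129.6);r=[atz("top",(291,211),z) for z in(20,30,40)]
print("top",k,t0,C,ang(k-t0),"tip",t,np.hypot(*(t-C)[:2]),ang(t-C),"red",[(x,ang(x-C),np.hypot(*(x-C)[:2])) for x in r])
k=atz("side",(304.75,181),120);t0=atz("side",(262.5,185.75),129.6);C=k+62/114*(t0-k)
t=atz("side",(235+207/4,130+252/4),129.6);kn=atz("side",(276.25,167),138);r=[atz("side",(292.5,237.5),z) for z in(20,30,40)]
print("side",k,t0,C,ang(k-t0),"tip",t,np.hypot(*(t-C)[:2]),ang(t-C),"kn",kn,ang(kn-C),ang(kn-t),np.hypot(*(kn-C)[:2]),"red",[(x,ang(x-C),np.hypot(*(x-C)[:2])) for x in r])
E
```

```text
top [621.1  75.4 120. ] [511.5 105.  129.6] [561.49298246  91.49824561 125.22105263] -15.1 tip [543.8  42.7 129.6] 51.90674718378128 -109.9 red [(array([532. ,  -1.7,  20. ]), np.float64(-107.6), np.float64(97.75351144430675)), (array([530.3,  -1.6,  30. ]), np.float64(-108.5), np.float64(98.18495552232166)), (array([528.6,  -1.4,  40. ]), np.float64(-109.5), np.float64(98.54964400253074))]
side [623.3  71.5 120. ] [513.6 101.8 129.6] [563.63859649  87.97894737 125.22105263] -15.4 tip [546.4  41.1 129.6] 49.948022136602894 -110.2 kn [583.8 145.8 138. ] 70.8 70.3 61.235253889139244 red [(array([ 5.361e+02, -3.000e-01,  2.000e+01]), np.float64(-107.3), np.float64(92.47457404704892)), (array([529.2, -10.2,  30. ]), np.float64(-109.3), np.float64(104.04384957630516)), (array([522.4, -20. ,  40. ]), np.float64(-110.9), np.float64(115.58579028305589))]
```

The head is at about 70.2° and the mark calls for about 72°. I'll move 2 mm further, loosen the grip so the spring can act, and lower onto the plate.

>>> play_rows(
  series=[
    [[-0.0002,0,0.001],0,1],
    [[-0.0004,0,0.002],0,1],
    [[-0.0004,0.003,0.002],0,1],
    [[-0.0004,0.006,0.002],0,1],
    [[-0.0004,0.008,0.002],0,1],
    [[-0.0004,0.008,0.002],0,1],
    [[-0.0004,0.008,0.002],0,1],
  ],
  squeeze=3,
)

```text
clock: 6.65
eef_pos: [583.7, 151.8, 100.2]
eef_rot: [-1.571, -0.001, 1.026]
wrist_force: [1.9, 0.7, 2.3]
finger_gap: 24.3
```

```bash
cat > look.py <<'E'
from h import *
import sys
s=manip.read_state();print(s["clock"],s["eef_pos"].round(1),s["wrist_force"].round(1),s["finger_gap"].round(1))
a=manip.camera("side")
y=(a[...,0]>180)&(a[...,1]>180)&(a[...,2]<110); y[:150]=0;y[215:]=0;y[:,:255]=0;y[:,300:]=0
v,u=np.nonzero(y);print("yellow",len(u),u.mean(),v.mean())
cv2.imwrite("pics/%s.png"%sys.argv[1],cv2.resize(a[130:255,235:335,::-1],None,fx=4,fy=4,interpolation=cv2.INTER_CUBIC))
for z in(120,134,138): print(z,proj("side",(582.3,148.5,z)))
E
python3 look.py c4
```

```text
Traceback (most recent call last):
  File "look.py", line 3, in <module>
    s=manip.read_state();print(s["clock"],s["eef_pos"].round(1),s["wrist_force"].round(1),s["finger_gap"].round(1))
                                                                                          ^^^^^^^^^^^^^^^^^^^^^
AttributeError: 'float' object has no attribute 'round'
```

```bash
sed -i 's/s\["finger_gap"\].round(1)/s["finger_gap"]/' look.py; python3 look.py c4
```

```text
6.65 [583.7 151.8 100.2] [1.9 0.7 2.3] 24.3459295679286
yellow 10 274.9 172.4
120 [275.29426676 172.49705372]
134 [275.22423911 168.01309126]
138 [275.20406858 166.72154519]
```

View pics/c4.png

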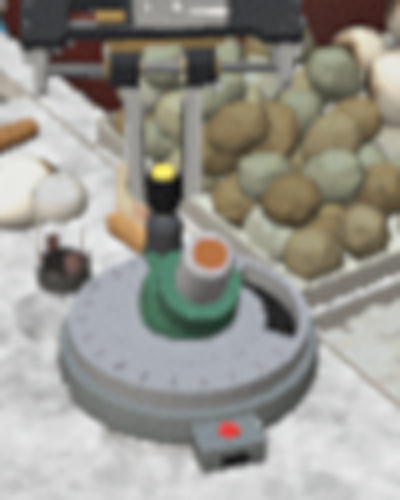

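The dot has dropped 6 px (about 18 mm) and the knob now sits right above its barrel, so the plunger has gone home in its hole. Releasing, then on to the shade.

>>> play_rows(
  series=[
    [[0,0,0],0,0.5],
    [[0,0,0],0,0.2],
    [[0,0,0],0,0.2],
    [[0,0,0],0,0.2],
    [[0,0,0],0,0.2],
    [[0,0,0],0,0.2],
    [[0,-0.03,0],0,0.2],
    [[0,-0.07,0],0,0.2],
    [[0,-0.1,0],0,0.2],
    [[0,-0.1,0],0,0.2],
  ],
)

```text
clock: 7.7
eef_pos: [585.1, 152.0, 204.9]
eef_rot: [-1.576, -0.006, 1.026]
wrist_force: [1.0, -0.9, 0.6]
finger_gap: 75.2
```

```bash
python3 - <<'E'
from h import *
print(manip.read_state()["eef_pos"],manip.read_state()["finger_gap"]);print(atz("top",(385.25,220.75),62),atz("side",(356.5,303.25),62),"tape",atz("top",(408,186),48),"soy",atz("top",(359,181),78))
print(go((496.5,-289,200),-18))
E
```

```text
[585.07511271 151.98691845 204.86847997] 75.21366215787896
[ 494.  -285.9   62. ] [ 496.9 -290.    62. ] tape [ 604.5 -363.6   48. ] soy [ 613.9 -208.    78. ]
([-0.423, 0.003, -0.1529], np.float64(2.911), 'jaw 148.8')
```

>>> play_rows(
  series=[
    [[-0.02,0,-0.007],0.145,0.2],
    [[-0.04,0,-0.015],0.29,0.2],
    [[-0.065,0,-0.023],0.435,0.2],
    [[-0.09,0,-0.032],0.58,0.2],
    [[-0.115,0,-0.041],0.725,0.2],
    [[-0.14,0,-0.05],0.87,0.2],
    [[-0.165,0,-0.06],1.015,0.2],
    [[-0.19,0,-0.069],1.16,0.2],
    [[-0.215,0,-0.078],1.305,0.2],
    [[-0.24,0,-0.087],1.45,0.2],
    [[-0.265,0,-0.096],1.595,0.2],
    [[-0.29,0,-0.105],1.74,0.2],
    [[-0.315,0,-0.114],1.885,0.2],
    [[-0.34,0,-0.123],2.03,0.2],
    [[-0.365,0,-0.132],2.175,0.2],
    [[-0.39,0,-0.141],2.32,0.2],
    [[-0.41,0,-0.148],2.465,0.2],
    [[-0.423,0,-0.153],2.61,0.2],
    [[-0.423,0,-0.153],2.755,0.2],
    [[-0.423,0,-0.153],2.9,0.2],
  ],
)

```text
clock: 9.7
eef_pos: [496.2, -289.4, 201.9]
eef_rot: [-1.566, 0.005, -1.881]
wrist_force: [0.4, 0.4, -0.9]
finger_gap: 75.2
```

```bash
python3 - <<'E'
from h import *
s=manip.read_state();print(s["clock"],s["eef_pos"],s["joints"].round(2));print(go((496.5,-289,19),-18))
a=manip.camera("side")[:,:,::-1];b=manip.camera("top")[:,:,::-1]
f=lambda i:cv2.resize(i,None,fx=4,fy=4,interpolation=cv2.INTER_CUBIC)
cv2.imwrite("pics/c5.png",np.hstack([f(a[225:350,305:405]),f(b[150:275,225:325])]))
E
```

```text
9.7 [ 496.17407839 -289.36765363  201.93716438] [-0.59  0.35  1.46  0.01  1.33 -0.29]
([0.0005, 0.1829, -0.0007], np.float64(0.004), 'jaw -17.8')
```

View pics/c5.png

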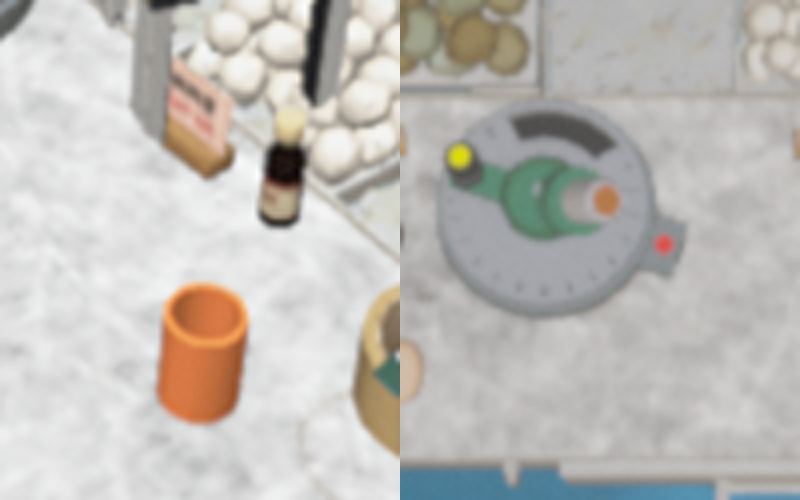

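The picture shows the shade still upright at (205,350) between the finger lines. The top view shows the head locked, outlet toward the mark: dot at full-picture (240,189), tip at (276.5,200). Descending to grip.

>>> play_rows(
  series=[
    [[0.0005,0.045,-0.0005],0,0.2],
    [[0.0005,0.09,-0.0005],0,0.2],
    [[0.0005,0.135,-0.0005],0,0.2],
    [[0.0005,0.17,-0.0005],0,0.2],
    [[0.0005,0.183,-0.0005],0,0.2],
    [[0.0005,0.183,-0.0005],0,0.2],
    [[0.0005,0.183,-0.0005],0,0.8],
    [[0.0005,0.183,-0.0005],0,0.8],
    [[0.0005,0.183,-0.0005],0,0.8],
    [[0.0005,0.183,-0.0005],0,0.8],
    [[0.0005,0.183,-0.0005],0,0.8],
    [[0.0005,0.183,-0.0005],0,0.8],
  ],
  squeeze=8,
)

```text
clock: 11.0
eef_pos: [497.3, -289.0, 20.0]
eef_rot: [-1.564, 0.005, -1.877]
wrist_force: [-2.1, 1.2, 6.2]
finger_gap: 44.8
```

```bash
python3 - <<'E'
from h import *
s=manip.read_state();print(s["clock"],s["eef_pos"],s["wrist_force"],s["finger_gap"])
for n,k,t in(("top",(240,189),(276.5,200)),):
    k=atz(n,k,120);t=atz(n,t,129.6);v=t-k;print(k,t,np.hypot(*v[:2]),np.degrees(np.arctan2(v[1],v[0])),"C",k+v*62/114)
E
```

```text
11.0 [ 497.25810558 -288.99000809   19.96565256] [-2.09147964  1.20313639  6.20567706] 44.818053297515235
[581.2 149.7 120. ] [546.   41.9 129.6] 113.40141092596687 -108.08344538304868 C [562.05614035  91.07192982 125.22105263]
```

```bash
python3 - <<'E'
from h import *
print(go((548.6,46.2,165),-18))
E
```

```text
([-0.3358, -0.1438, -0.0511], np.float64(0.008), 'jaw -17.5')
```

>>> play_rows(
  series=[
    [[0,-0.04,0],0,0.8],
    [[0,-0.08,0],0,0.8],
    [[0,-0.12,0],0,0.8],
    [[-0.04,-0.16,-0.006],0,0.8],
    [[-0.08,-0.16,-0.012],0,0.8],
    [[-0.12,-0.16,-0.018],0,0.8],
    [[-0.16,-0.16,-0.024],0,0.8],
    [[-0.2,-0.16,-0.03],0,0.8],
    [[-0.24,-0.16,-0.036],0.008,0.8],
    [[-0.275,-0.16,-0.042],0.008,0.8],
    [[-0.305,-0.16,-0.047],0.008,0.8],
    [[-0.325,-0.16,-0.05],0.008,0.8],
    [[-0.336,-0.155,-0.051],0.008,0.8],
    [[-0.336,-0.148,-0.051],0.008,0.8],
    [[-0.336,-0.144,-0.051],0.008,0.8],
    [[-0.336,-0.144,-0.051],0.008,0.8],
    [[-0.336,-0.144,-0.051],0.008,0.8],
  ],
)

```text
clock: 12.7
eef_pos: [548.7, 45.5, 165.2]
eef_rot: [-1.565, 0.005, -1.886]
wrist_force: [-0.6, -0.3, 0.3]
finger_gap: 44.7
```

```bash
python3 - <<'E'
from h import *
s=manip.read_state();print(s["clock"],s["eef_pos"],s["wrist_force"],s["finger_gap"]);print(go((548.6,46.2,146.6),-18))
a=manip.camera("side")[:,:,::-1];b=manip.camera("top")[:,:,::-1]
f=lambda i:cv2.resize(i,None,fx=4,fy=4,interpolation=cv2.INTER_CUBIC)
cv2.imwrite("pics/c6.png",np.hstack([f(a[130:255,235:335]),f(b[130:255,225:325])]))
E
```

```text
12.7 [548.71501645  45.54555786 165.18326029] [-0.61021054 -0.31195716  0.26982927] 44.725997968707595
([-0.0005, 0.0186, -0.0004], np.float64(-0.001), 'jaw -18.1')
```

View pics/c6.png

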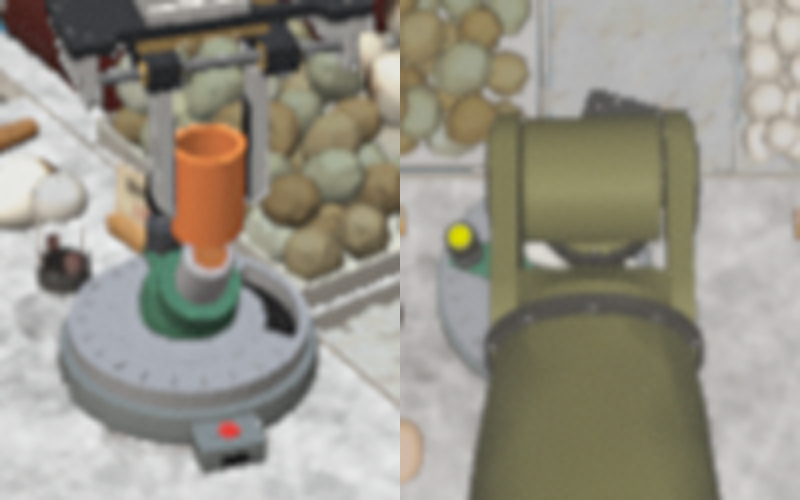

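The side view shows the tube upright in the jaws at (210,190), directly over the tip at (207,252). Lowering over the tip.

>>> play_rows(
  series=[
    [[0,0.006,0],0,0.8],
    [[0,0.012,0],0,0.8],
    [[0,0.016,0],0,0.8],
    [[0,0.019,0],0,0.8],
    [[0,0.019,0],0,0.8],
    [[0,0.019,0],0,0.8],
  ],
)

```text
clock: 13.4
eef_pos: [549.0, 45.9, 146.5]
eef_rot: [-1.564, 0.005, -1.886]
wrist_force: [1.1, 0.8, -0.9]
finger_gap: 44.8
```

>>> play_rows(
  series=[
    [[0.004,0,0],0,0.8],
    [[0.008,0.001,0],0,0.8],
    [[0.012,0.003,0],0,0.8],
    [[0.016,0.005,0],0,0.8],
    [[0.019,0.007,0],0,0.8],
    [[0.0215,0.009,0],0,0.8],
    [[0.0215,0.009,0],0,0.8],
    [[0.0215,0.009,0],0,0.8],
  ],
)

```text
clock: 14.2
eef_pos: [542.3, 25.3, 137.2]
eef_rot: [-1.565, 0.004, -1.886]
wrist_force: [-0.2, 0.7, -1.1]
finger_gap: 44.0
```

```bash
python3 look.py c7 | head -1
```

```text
14.2 [542.3  25.3 137.2] [-0.2  0.7 -1.1] 43.97649511898073
```

View pics/c7.png

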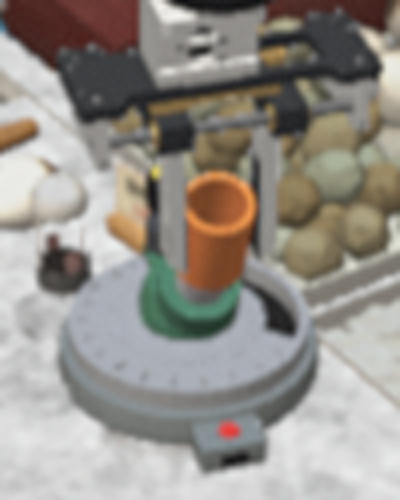

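The tube now tilts with the spigot: the opening shows as a wide ellipse at (222,205), and forces are low. Pushing along the slant.

>>> play_rows(
  series=[
    [[-0.002,0.0035,0],0,0.8],
    [[-0.004,0.007,0],0,0.8],
    [[-0.006,0.0105,0],0,0.8],
    [[-0.008,0.014,0],0,0.8],
    [[-0.01,0.0175,0],0,0.8],
    [[-0.012,0.021,0],0,0.8],
    [[-0.014,0.0245,0],0,0.8],
    [[-0.016,0.028,0],0,0.8],
    [[-0.017,0.0295,0],0,0.8],
    [[-0.017,0.0295,0],0,0.8],
  ],
)

```text
clock: 15.25
eef_pos: [548.0, 41.3, 108.0]
eef_rot: [-1.564, 0.004, -1.886]
wrist_force: [-1.0, -5.1, 3.9]
finger_gap: 43.4
```

Light contact built up only at the end. Releasing and retreating to look.

>>> play_rows(
  series=[
    [[0,0,0],0,0.4],
    [[0,0,0],0,0.2],
    [[0,0,0],0,0.2],
    [[0,0,0],0,0.2],
    [[0,0,0],0,0.2],
    [[0,-0.04,0],0,0.2],
    [[0,-0.08,0],0,0.2],
    [[0,-0.12,0],0,0.2],
    [[0.05,-0.15,0],0,0.2],
    [[0.1,-0.15,0],0,0.2],
    [[0.15,-0.15,0],0,0.2],
    [[0.2,-0.15,0],0,0.2],
    [[0.25,-0.15,0],0,0.2],
    [[0.25,-0.15,0],0,0.2],
  ],
)

```text
clock: 16.65
eef_pos: [467.8, -200.5, 257.0]
eef_rot: [-1.564, 0.003, -1.89]
wrist_force: [0.5, 0.6, 1.1]
finger_gap: 75.1
```

```bash
python3 - <<'E'
from h import *
s=manip.read_state();print(s["clock"],s["eef_pos"],s["wrist_force"])
C=np.array([562.7,90,0]);u=np.array([-.31,-.951,0]);a=.5*u+[0,0,.866]
o=C+32*u+[0,0,95]
f=6;im=[]
e=np.cross(a,u);e/=np.linalg.norm(e);n=np.cross(e,a)
for nme,(x,y) in(("side",(250,165)),("top",(245,165))):
    i=cv2.resize(manip.camera(nme)[y:y+80,x:x+65,::-1],None,fx=f,fy=f,interpolation=cv2.INTER_CUBIC)
    for rr,h in((22.5,62),(18.5,62)):
        P=[o+h*a+rr*(np.cos(t)*e+np.sin(t)*n) for t in np.linspace(0,6.28,24)]
        for p in (proj(nme,P)-[x,y])*f+f/2: cv2.circle(i,tuple(int(q) for q in p),1,(255,0,0),-1)
    im.append(i)
cv2.imwrite("pics/c8.png",np.hstack(im))
E
```

```text
16.65 [ 467.80175538 -200.49757864  257.01884019] [0.51162528 0.60929095 1.06057353]
```

View pics/c8.png

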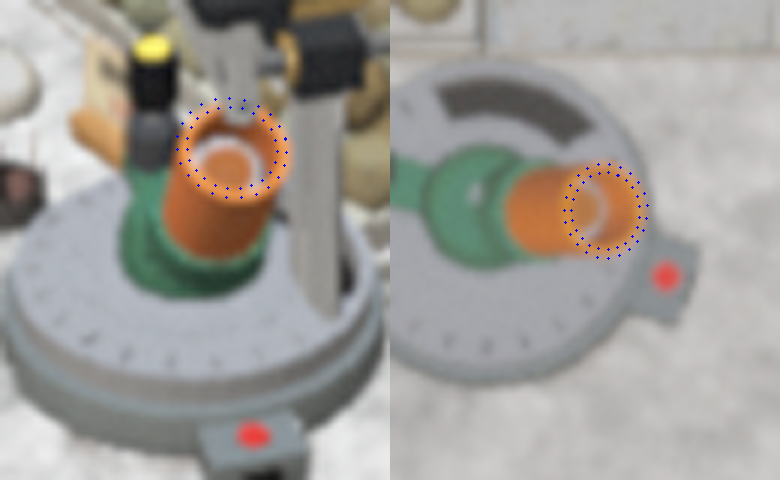

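```bash
python3 - <<'E'
from h import *
print(manip.sign_off(), manip.read_state()["wrist_force"])
E
```

```text
the job is handed in; nothing more can be done
the job is handed in; nothing more can be done
```

The lamp is set up and the job was handed in at about 16.8 s of the 66 s limit. I pulled the plunger up, swung the head about 86° to face the red mark, and let the plunger drop into its hole. Then I lowered the upright shade over the spigot tip, levered it to the slant, pushed it down to the collar and let go.

**Plunger and head:**
- The knob's dot fell about 18 mm in the side picture, from lifted to home.
- The top view put the outlet at −108.1°, against −107.6° to −109.5° for the red mark depending on its assumed height. That is well within the 0.06 rad allowed.

**Shade:**
- No gap at the collar is visible.
- Its upper rim matches the predicted seated rim to within about 1 px (3 mm) in both views. In the side view it sits about 1 px lower than predicted, which I put down to the camera calibration.
- The push went about 2 mm past the calculated home position and met only light contact, around 6 N.

**Clearance:** The gripper was clear of everything when I handed in. I did not aim at or see contact with any bystander, but I did not measure their final positions. I also did not press the shade a second time or test the lock by force.

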